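# Bring the red-lidded jar of the fastener carousel to the front and hold it there

### The job

Turn the jar carousel on the counter until the jar with the red lid stands squarely in front, at the yellow arrow on the base plate, and finish with the gripper still firmly holding the bar handle on top, so that the carousel cannot swing away. Keep every jar upright in its own ring and leave the other things on the counter where they are.

Things in the scene. Friction and masses are not known exactly. Their poses are not given: they have to be found in the camera images.
- carousel: the turning part: 300 mm plywood tray with six rings 60 degrees apart, and the bar handle on its post, all rigid together. Origin: centre of the bar's underside, on the vertical turning axis, 118 mm above the tray's top; x along the bar, z up. Turns either way without end stops against light friction (0.06 N m, growing to 0.15 at 1 rad/s), and stays where it is left
- handle (a point): centre of the black straight bar handle on top of the carousel: 80 mm long (along the carousel's x), 16 mm wide, 34 mm high (17 mm above and below this point). Twisting the bar turns tray and jars together. Below it are only its 22 mm thick post and, 33 mm under the bar's underside, the jar lids
- plate: fixed grey round base plate under the carousel, 330 mm across, 12 mm high, with a tongue that carries the yellow arrow marking the front. Origin: centre of its underside, on the carousel's turning axis. The yellow arrow lies along the plate's -x axis, 165 to 215 mm from the axis. It is placed and turned differently each time
- jar_red: the marked jar: clear screw-top jar with a RED lid, the only red one, 60 mm diameter, 85 mm tall, loose, about 0.12 kg, standing in a shallow ring (14 mm high, about 2 mm play) on the tray, 105 mm from the turning axis; origin at the centre of its underside. Any of the six places may be its own
- jar_1: bystander: like the marked jar, same size and also loose in a ring on the tray, but with a grey lid; rings are 60 degrees apart; origin at the centre of its underside
- jar_2: bystander: like the marked jar, same size and also loose in a ring on the tray, but with a grey lid; rings are 60 degrees apart; origin at the centre of its underside
- jar_3: bystander: like the marked jar, same size and also loose in a ring on the tray, but with a grey lid; rings are 60 degrees apart; origin at the centre of its underside
- jar_4: bystander: like the marked jar, same size and also loose in a ring on the tray, but with a grey lid; rings are 60 degrees apart; origin at the centre of its underside
- jar_5: bystander: like the marked jar, same size and also loose in a ring on the tray, but with a grey lid; rings are 60 degrees apart; origin at the centre of its underside
- cartridge: bystander on the counter beside the carousel: blue and red sealant cartridge, 48 mm diameter, 240 mm tall, standing; origin at its underside
- can: bystander on the counter beside the carousel: green can, 66 mm diameter, 120 mm tall, standing; origin at its underside
- tape: bystander on the counter beside the carousel: yellow tape measure, 74 x 34 x 64 mm; origin at its underside
- driver: bystander on the counter beside the carousel: screwdriver lying flat, orange handle; origin at its underside
- carton: bystander on the counter beside the carousel: cardboard carton of screws, 100 x 75 x 45 mm; origin at its underside
Mind the look-alikes: they are no part of the job. What is shaped like the jar_red but purple is not meant.

How it is judged (in metres and radians):
At the end, for the whole second after the job is handed in: The red-lidded jar is at the yellow arrow (centre within 10 mm sideways of the arrow's line), the carousel is at rest, the gripper is at the bar handle (within 45 mm of its centre) and touches it with more than 3 N, and all six jars stand upright in their rings (x of jar_red in the frame of plate below -0.09 m and y of jar_red in the frame of plate between -0.01 and 0.01 m and angular speed of carousel below 0.05 rad/s and contact force between the fingers and carousel above 3 N and distance between the grasp point and handle below 0.045 m and angle between each of jar_red, jar_1, jar_2, jar_3, jar_4, jar_5's own z axis and vertical below 0.1 rad and horizontal distance between jar_red and carousel between 0.098 and 0.112 m and z of jar_red in the frame of plate between 0.037 and 0.047 m and horizontal distance between jar_1 and carousel between 0.098 and 0.112 m and z of jar_1 in the frame of plate between 0.037 and 0.047 m and horizontal distance between jar_2 and carousel between 0.098 and 0.112 m and z of jar_2 in the frame of plate between 0.037 and 0.047 m and horizontal distance between jar_3 and carousel between 0.098 and 0.112 m and z of jar_3 in the frame of plate between 0.037 and 0.047 m and horizontal distance between jar_4 and carousel between 0.098 and 0.112 m and z of jar_4 in the frame of plate between 0.037 and 0.047 m and horizontal distance between jar_5 and carousel between 0.098 and 0.112 m and z of jar_5 in the frame of plate between 0.037 and 0.047 m); the arm keeps its last pose, push and grip.
It fails at once if a jar is tipped or leaves its ring (angle between any of jar_red, jar_1, jar_2, jar_3, jar_4, jar_5's own z axis and vertical above 0.35 rad or horizontal distance between any of jar_red, jar_1, jar_2, jar_3, jar_4, jar_5 and carousel above 0.125 m or horizontal distance between any of jar_red, jar_1, jar_2, jar_3, jar_4, jar_5 and carousel below 0.085 m).
It fails at once if another thing on the counter is moved by more than 30 mm or knocked over (distance of any of cartridge, can, tape, driver, carton from where it was at the start of the episode above 0.03 m or angle between any of cartridge, can, tape, carton's own z axis and vertical above 0.5 rad).
It also fails if it takes over 48 s, if anything falls off the work surface, if the arm or the gripper's body presses on something with over 40 N, if the wrist force passes 120 N, or if a joint passes its speed limit or range.

### The arm

A 6-joint arm with a two-finger parallel gripper is mounted at the origin on the work surface. World frame = base frame: x ahead of the robot, y to its left, z up, the work surface at z = 0. Lengths are in m, angles in degrees, forces in N, time in s.
With the tool pointing down it reaches from about 0.25 to 0.725 m from the base axis. Payload 9.7 kg.
Tool frame: the origin (TCP) lies between the finger pads; the fingertips stand 19 mm ahead of it and the grasp point (between the pads) is the TCP; z points along the fingers, y is the line along which they close (so a half turn about z gives the same grasp; the last joint's range is limited). The gripper opens to 85 mm and grips with 20 to 120 N. Pads are 22 mm wide; open, the fingers measure 114 mm over their backs; the gripper's body (76 mm by 85 mm) begins 54 mm behind the grasp point. The pads swing forward as they close: fully open they stand 13 mm farther back than shut.
Start: joints at [70.818, 4.979, 10.078, 95.1, 0, 90], TCP at [0.181, 0.519, 0.225] pointing down, gripper open.
Joint ranges: [-179.16, 179.16], [-48.56, 103.87], [-65.8, 70.77], [-126.05, 130.52], [-82.76, 87.17], [-180, 180]. Speed limits (degrees/s): [127.2, 127.2, 147.25, 180, 180, 180].

### API

Orientations are given as [roll, pitch, yaw] about the fixed x, y, z axes, in that order (R = Rz(yaw) Ry(pitch) Rx(roll)).
In Python, from workcell import telemetry, camera, calibration, workorder gives the robot as it stands.
- The arm moves only by the tool play_rows, never from a script. Its argument "increments" is a list of rows, each a list of 3 entries, a list of its own where there are three numbers: the shift along the tool's x, y, z in mm, then the turn, a rotation vector about the tool's x, y, z in degrees, then the closure, from 0 (fully open) to 1 (shut). In form: [[[x, y, z], [ax, ay, az], jaw], ...]. A call has 1 to 20 rows; each row is the pose to reach, as a shift and turn from the pose commanded when the call began, along the tool's axes at that moment; what a row does not reach only later rows make up. A row lasts 1/10 s, in which the tool goes at most 50 mm and 8.59 degrees, less where a joint would pass 70% of its speed; a pose out of reach is approached as far as the arm can. A call with a gripper value outside its range is refused whole. The fingers move at their own pace and stop on an object; "grip_force" is the grip in N (left out, the last holds). Time passes only in rows, so rows that repeat a pose let the fingers close. It gives the time, the measured TCP pose, the force, the opening and the grip force at its end, in the units of the state.
- telemetry.get_obs(): the state, without advancing time (a new reading comes with each control period).
- camera(name): name is "scene" or "side" or "wrist"; returns (picture, depth): 480x640x3 uint8, red, green, blue; 480x640 float32, m along the optical axis (not along the pixel's ray), 0 where there is no reading.
- calibration(name): a dict with "vertical_fov" (degrees; the focal length in pixels is half the picture's height over the tangent of half this angle, whatever the lens; pixels are square), "cx", "cy" (the principal point, pixels), "rvec" (rotation vector, rad) and "tvec" (3), from world to camera coordinates, as OpenCV has them; the wrist camera has in their place "hand_eye" (4x4, takes a point from camera to tool coordinates, whose origin is the TCP and whose axes are the flange's). Camera axes: x right, y down, z forward; pixel columns grow to the right and rows downward; lengths in m; the calibration is good to about 2 mm. A picture is of the moment at which its call begins: read the wrist's pose just before it. calibration takes no time and is no camera call.
- workorder.job_done(): hands the job in; it is judged then, once.
The state is a dict: "time": time; "q": joint angles; "qd": joint speeds; "joint_efforts": joint torques, N m; "ee_pos": TCP position; "tcp_rot": TCP orientation; "wrist_force": force on the tool from outside, world axes, zero at the start; "torque": the same for the moment, N m; "opening": finger opening in m; "grasp_force": force on a finger pad.
Only numpy, scipy, OpenCV 4.12 (cv2) and the standard library are available. Lean on these libraries where they do the work, as an engineer would, in place of code of your own. Each camera call takes 0.05 s, during which the arm holds its last target. There are 200 camera calls.

## Working session

There is one attempt and no reset: what is moved stays moved. The work goes in short steps, Python scripts to look and compute and a tool call to move; the robot and the scene stay as the last step left them, time stands still between calls to the robot, and variables do not carry over. Pictures are saved under pics/ and viewed, at most 10 in all, crops included, and the job is handed in when it is done.

Besides the shell and the picture viewer there is one more tool, called by a JSON object that holds its "name" and its "arguments". play_rows: Moves the arm, as the interface text tells. Its arguments: {"type":"object","properties":{"increments":{"type":"array"},"grip_force":{"type":"number"}},"required":["increments"]}

```bash
mkdir -p pics; ls
python3 - <<'E'
from workcell import telemetry, camera, calibration
import cv2,numpy as np
for n in("scene","side"):
    p,d=camera(n); cv2.imwrite(f"pics/{n}0.png",p[:,:,::-1]); np.save(f"pics/{n}0d.npy",d); print(n,calibration(n))
print(telemetry.get_obs())
E
```

```text
pics
scene {'vertical_fov': 49.670938484896524, 'cx': 319.1093315308549, 'cy': 231.57536627215688, 'rvec': array([ 2.18565347,  0.51526065, -0.26939746]), 'tvec': array([-0.50137389,  0.01109091,  1.46827224])}
side {'vertical_fov': 48.37669124563142, 'cx': 329.99278308671643, 'cy': 242.0399341753975, 'rvec': array([ 2.21102338, -0.83919116,  0.38742326]), 'tvec': array([-0.35564054,  0.35742781,  1.13720344])}
{'time': 0.1, 'q': array([ 7.08165717e+01,  5.00859756e+00,  1.00388778e+01,  9.50989014e+01,
       -3.45894865e-04,  9.00003836e+01]), 'qd': array([-0.00116059, -0.12999957,  0.06090453,  0.01245135, -0.06162735,
       -0.00328515]), 'joint_efforts': array([-6.51943174e-05, -5.21557045e+01,  4.65655410e+01,  1.60278630e-02,
        2.61595417e-06, -2.92648082e-06]), 'ee_pos': array([0.18065957, 0.51926179, 0.2241467 ]), 'tcp_rot': array([-1.79931379e+02,  3.46354080e-04,  1.60816189e+02]), 'wrist_force': array([ 0.28574572, -0.02422399,  0.54123857]), 'torque': array([-0.00477174,  0.01567097,  0.02700538]), 'grasp_force': 0.0, 'opening': 0.0851132237891874}
```

View pics/scene0.png

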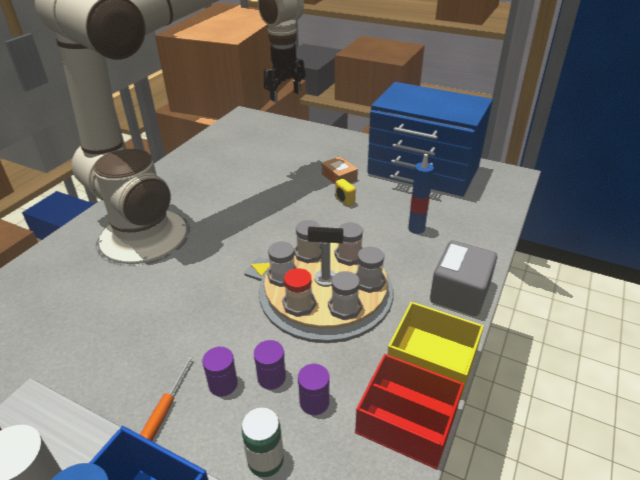

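View pics/side0.png

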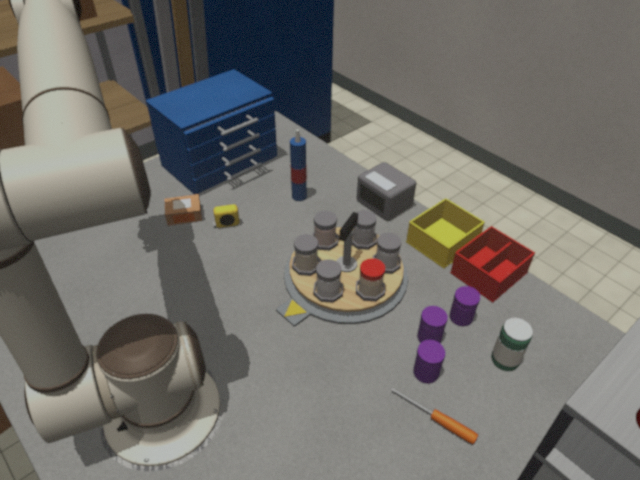

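The scene view shows the red lid at (298,280), the bar at (325,234) and the arrow at (261,270). In the side view they are at (372,270), (348,226) and (293,309). Next I measure them.

```bash
cat > h.py <<'E'
import cv2,numpy as np
from workcell import calibration
def cloud(n,d):
    c=calibration(n); f=240/np.tan(np.radians(c["vertical_fov"]/2))
    v,u=np.mgrid[:480,:640]; P=np.dstack([(u-c["cx"])/f*d,(v-c["cy"])/f*d,d])
    R=cv2.Rodrigues(c["rvec"])[0]; return (P-c["tvec"])@R
def look(n,p,d,roi):
    W=cloud(n,d); hsv=cv2.cvtColor(p,cv2.COLOR_RGB2HSV); x0,y0,x1,y1=roi
    M=np.zeros((480,640),bool); M[y0:y1,x0:x1]=1; M&=d>0
    H,S,V=[hsv[...,i].astype(int) for i in range(3)]; z=W[...,2]
    red=M&((H<8)|(H>172))&(S>150)&(z>.09)
    top=red&(z>np.percentile(z[red],60)-.004) 
    arrow=M&(H>20)&(H<35)&(S>150)&(z<.025)
    bar=M&(V<60)&(z>.145)&(z<.21)
    grey=M&(z>.118)&(z<.135)
    out={}
    for k,m in dict(redtop=top,arrow=arrow,bar=bar,grey=grey).items():
        q=W[m]; print(n,k,len(q),q.mean(0).round(4),q.min(0).round(4),q.max(0).round(4)); out[k]=q
    b=out['bar']; t=b[b[:,2]>b[:,2].max()-.008]
    if len(t)>5:
        r=cv2.minAreaRect((t[:,:2]*1000).astype(np.float32)); print('bartop',t.mean(0).round(4),r, np.degrees(np.arctan2(*np.linalg.svd(t[:,:2]-t[:,:2].mean(0))[2][0][::-1])))
    c=(out['redtop'].min(0)+out['redtop'].max(0))/2; print('red mid',c.round(4), 'red circle',cv2.minEnclosingCircle((out['redtop'][:,:2]*1000).astype(np.float32)))
    print('arrow tri',cv2.minEnclosingTriangle((out['arrow'][:,None,:2]*1000).astype(np.float32)))
    return out
E
python3 - <<'E'
import cv2,numpy as np
from h import look
for n,roi in(("scene",(230,200,400,340)),("side",(260,190,420,340))):
    look(n,cv2.imread(f"pics/{n}0.png")[:,:,::-1].copy(),np.load(f"pics/{n}0d.npy"),roi)
E
```

```text
scene redtop 416 [ 0.5495 -0.076   0.1264] [ 0.5194 -0.105   0.1226] [ 0.5785 -0.044   0.1313]
scene arrow 144 [0.395  0.0749 0.0126] [ 3.556e-01 -1.000e-04  6.900e-03] [0.4771 0.3909 0.0249]
scene bar 452 [0.5674 0.0238 0.181 ] [0.5288 0.0074 0.1597] [0.6047 0.0464 0.1966]
scene grey 2371 [0.5754 0.0125 0.1259] [ 0.437  -0.1053  0.118 ] [0.6946 0.1642 0.1347]
bartop [0.5665 0.0253 0.1927] ((566.3397216796875, 26.69464874267578), (72.35346221923828, 14.495413780212402), 21.849584579467773) 20.620418149053915
red mid [ 0.549  -0.0745  0.127 ] red circle ((548.4075927734375, -74.46939086914062), 32.613868713378906)
arrow tri (13933.4921875, array([[[355.3926  ,  21.696709]],

       [[517.141   , 582.38684 ]],

       [[397.34396 ,  -5.167773]]], dtype=float32))
side redtop 348 [ 0.542  -0.0769  0.1264] [ 0.5096 -0.1067  0.1226] [ 0.5729 -0.0465  0.1325]
side arrow 165 [0.4974 0.0105 0.0127] [ 0.3564 -0.0396  0.0047] [0.7821 0.0444 0.0248]
side bar 237 [0.5537 0.0218 0.1838] [0.5202 0.0074 0.1462] [0.5929 0.0429 0.1969]
side grey 2180 [0.5493 0.0192 0.1257] [ 0.4295 -0.1067  0.118 ] [0.688  0.1635 0.1349]
bartop [0.5568 0.0248 0.193 ] ((557.0653686523438, 26.09865951538086), (79.00263214111328, 13.57111930847168), 22.11600685119629) -158.37201652531945
red mid [ 0.5412 -0.0766  0.1275] red circle ((542.0999145507812, -75.29029083251953), 32.63103485107422)
arrow tri (33017.193359375, array([[[ 286.15186 ,   55.574314]],

       [[1069.3076  ,  -28.978676]],

       [[ 485.3961  ,  -50.25531 ]]], dtype=float32))
```

Run:
```python
import cv2,numpy as np
from h import cloud
from workcell import calibration
from scipy.spatial.transform import Rotation as R
for n,(x0,y0,x1,y1),cr in(("scene",(235,255,275,285),(408,160,432,235)),("side",(272,295,320,325),(288,130,310,205))):
    p=cv2.imread(f"pics/{n}0.png");W=cloud(n,np.load(f"pics/{n}0d.npy"))
    h=cv2.cvtColor(p,cv2.COLOR_BGR2HSV)[y0:y1,x0:x1]; m=(h[...,0]>20)&(h[...,0]<35)&(h[...,1]>150)
    q=W[y0:y1,x0:x1][m];q=q[(q[:,2]<.03)]; print(n,len(q),np.median(q,0),q.min(0),q.max(0))
    a=cr;q=W[a[1]:a[3],a[0]:a[2]].reshape(-1,3);q=q[(q[:,2]>.1)&(q[:,2]<.26)];print('cart',np.median(q,0))
print(calibration("wrist"))
Rt=R.from_euler('xyz',[180,0,160.816],degrees=True)
t=np.array([.562,.026,.33])-[.1807,.5193,.2241]; print(Rt.inv().apply(t)*1000)
```

```text
scene 123 [0.38507067 0.02267415 0.0118546 ] [ 3.55588877e-01 -1.10486753e-04  6.93021781e-03] [0.39893301 0.04768218 0.01583603]
cart [0.68924109 0.35110484 0.16135942]
side 116 [0.38077678 0.02229183 0.01088162] [0.35644676 0.00063241 0.00634394] [0.39294687 0.04435987 0.01615795]
cart [0.66740391 0.35360879 0.17069194]
{'vertical_fov': 58.200050397975886, 'cx': 318.3045467326361, 'cy': 245.31971300051944, 'hand_eye': array([[-2.92820915e-04, -9.45196912e-01, -3.26500706e-01,
         8.65603371e-02],
       [ 9.99999857e-01, -1.30694561e-04, -5.18494368e-04,
         2.68709304e-05],
       [ 4.47407410e-04, -3.26500811e-01,  9.45196815e-01,
        -1.48976679e-01],
       [ 0.00000000e+00,  0.00000000e+00,  0.00000000e+00,
         1.00000000e+00]])}
[-522.22553096 -340.60985719 -105.9       ]
```

{"name": "play_rows", "arguments": {"increments": [[[0,0,-50],[0,0,-8],0],[[0,0,-100],[0,0,-16],0],[[0,0,-106],[0,0,-20],0]]}}

```text
time: 0.4
ee_pos: [0.1809, 0.5199, 0.3366]
tcp_rot: [179.6, 0.1, -178.9]
wrist_force: [0.3, 1.0, -0.2]
opening: 0.0858
grasp_force: 0.0
```

Run:
```python
from workcell import telemetry
import numpy as np
from scipy.spatial.transform import Rotation as R
o=telemetry.get_obs(); print(o['time'],o['q'],o['ee_pos'],o['tcp_rot'])
t=np.array([.562,.026,.33])-o['ee_pos']; print(R.from_euler('xyz',o['tcp_rot'],degrees=True).inv().apply(t)*1000)
```

```text
0.4 [ 7.08172209e+01  9.06866636e+00  2.74119658e+01  1.07926958e+02
 -6.78712641e-04  6.96964730e+01] [0.18087486 0.51989442 0.33659748] [ 1.79609761e+02  1.45103239e-01 -1.78879749e+02]
[-371.37835278 -501.29104487    4.12388367]
```

{"name": "play_rows", "arguments": {"increments": [[[-25,-33,0],[0,0,-1.5],0],[[-50,-78,0],[0,0,-3],0],[[-75,-116,0],[0,0,-4.5],0],[[-100,-155,0],[0,0,-6],0],[[-125,-194,0],[0,0,-8],0],[[-150,-233,0],[0,0,-10],0],[[-175,-272,0],[0,0,-12],0],[[-200,-311,0],[0,0,-14],0],[[-225,-350,0],[0,0,-16],0],[[-250,-388,0],[0,0,-18],0],[[-275,-427,0],[0,0,-20],0],[[-300,-466,0],[0,0,-21],0],[[-321,-500,0],[0,0,-21],0],[[-321,-500,0],[0,0,-21],0],[[-321,-500,0],[0,0,-21],0],[[-321,-500,0],[0,0,-21],0],[[-321,-500,0],[0,0,-21],0]]}}

```text
time: 2.1
ee_pos: [0.5084, 0.025, 0.3311]
tcp_rot: [-180.0, 0.0, -158.1]
wrist_force: [0.3, -0.2, 0.2]
opening: 0.0854
grasp_force: 0.0
```

Run:
```python
from workcell import telemetry,camera
import numpy as np,cv2,json
o=telemetry.get_obs(); print(o['time'],o['q'],o['ee_pos'],o['tcp_rot'])
p,d=camera("wrist"); cv2.imwrite("pics/w1.png",p[:,:,::-1]); np.savez("pics/w1.npz",d=d,pos=o['ee_pos'],rot=o['tcp_rot'])
```

```text
2.1 [ 2.81371495e+00  3.23570442e+00  2.03859915e+01  1.07123290e+02
  5.98216840e-03 -1.90854911e+01] [0.50838839 0.0250168  0.33110839] [-1.79996826e+02  2.74689557e-02 -1.58100792e+02]
```

View pics/w1.png

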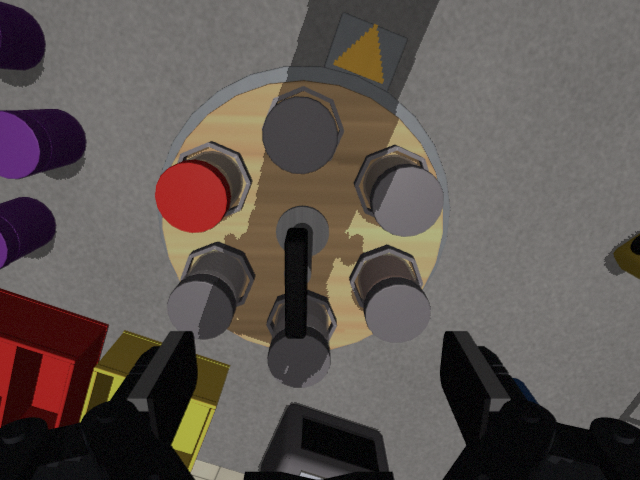

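The wrist view shows the red lid at (193,196), the bar from (297,230) to (295,337), and the arrow at (363,55), pointing outward. I'll cast these onto planes.

```bash
cat > w.py <<'E'
import cv2,numpy as np
from workcell import calibration
from scipy.spatial.transform import Rotation as R
def wcast(uv,z,pos,rot):
    c=calibration("wrist"); f=240/np.tan(np.radians(c["vertical_fov"]/2)); H=c["hand_eye"]
    uv=np.atleast_2d(uv).astype(float); r=np.c_[(uv[:,0]-c["cx"])/f,(uv[:,1]-c["cy"])/f,np.ones(len(uv))]
    Rt=R.from_euler('xyz',rot,degrees=True); r=Rt.apply(r@H[:3,:3].T); o=Rt.apply(H[:3,3])+pos
    return o+r*((z-o[2])/r[:,2])[:,None]
def mask_pts(m):
    n,l,s,c=cv2.connectedComponentsWithStats(m.astype(np.uint8)); k=1+s[1:,4].argmax(); v,u=np.where(l==k); return np.c_[u,v]
def analyse(p,d,pos,rot):
    """p RGB"""
    h=cv2.cvtColor(p,cv2.COLOR_RGB2HSV).astype(int); H,S,V=h[...,0],h[...,1],h[...,2]
    reg=np.zeros(H.shape,bool); reg[:330,130:470]=1
    a=wcast(mask_pts(reg&(H>15)&(H<30)&(S>150)&(np.arange(480)[:,None]<90)),.012,pos,rot)
    r=wcast(mask_pts(reg&((H<5)|(H>175))&(S>180)),.127,pos,rot)
    reg[:345]=1; b=mask_pts(reg&(V<45)&(np.abs(np.arange(640)-297)<40)&(np.arange(480)[:,None]>215)&(np.arange(480)[:,None]<345))
    bw=wcast(b,.192,pos,rot)
    print('depth-z check bar',np.median(d[b[:,1],b[:,0]]))
    rc=cv2.minEnclosingCircle((r[:,:2]*1000).astype(np.float32)); br=cv2.minAreaRect((bw[:,:2]*1000).astype(np.float32))
    tri=cv2.minEnclosingTriangle((a[:,None,:2]*1000).astype(np.float32))[1][:,0]
    print('red',rc,'bar',br,'tri',tri,'centroid',a.mean(0)); return rc,br,tri
E
python3 - <<'E'
import cv2,numpy as np
from w import *
f=np.load("pics/w1.npz"); p=cv2.imread("pics/w1.png")[:,:,::-1].copy()
analyse(p,f['d'],f['pos'],f['rot'])
lids=np.array([[300,135],[193,196],[406,200],[202,303],[397,308],[299,352]])
L=wcast(lids,.127,f['pos'],f['rot']);print(L.round(4),L.mean(0)); D=L-L.mean(0); print(np.degrees(np.arctan2(D[:,1],D[:,0])),np.hypot(D[:,0],D[:,1]))
E
```

```text
depth-z check bar 0.3178308
red ((540.4119873046875, -73.3973388671875), 31.771108627319336) bar ((555.3601684570312, 30.221771240234375), (96.9309310913086, 42.97797775268555), 21.013357162475586) tri [[394.2482    -5.891613]
 [342.98056   21.238443]
 [392.17023   51.288704]] centroid [0.37663348 0.02227789 0.012     ]
[[ 0.4605 -0.0084  0.127 ]
 [ 0.5398 -0.0734  0.127 ]
 [ 0.4767  0.0928  0.127 ]
 [ 0.6321 -0.0376  0.127 ]
 [ 0.5706  0.1289  0.127 ]
 [ 0.6473  0.0626  0.127 ]] [0.55451657 0.02747523 0.127     ]
[-159.10787345  -98.28223323  139.96791809  -40.01223176   80.96543611
   20.73915518] [0.10065043 0.101923   0.10157371 0.1012821  0.10267649 0.0992217 ]
```

Run:
```python
import numpy as np
from w import *
f=np.load("pics/w1.npz")
B=wcast([[287,230],[307,230],[306,337],[286,337]],.192,f['pos'],f['rot']); print(B.round(4),B.mean(0),np.linalg.norm(B[0]-B[3]),np.linalg.norm(B[0]-B[1]))
d=f['d'];print(d[283,296],d[196,193],d[135,300],d[352,299])
c=(B[0]+B[1])/2-(B[2]+B[3])/2;print(np.degrees(np.arctan2(-c[1],-c[0])))
for t in (B.mean(0)[:2],[.5545,.0275]):
    print(R.from_euler('xyz',f['rot'],degrees=True).inv().apply(np.r_[t,.177]-f['pos'])*1000)
```

```text
[[0.5181 0.0069 0.192 ]
 [0.5128 0.0198 0.192 ]
 [0.5926 0.0502 0.192 ]
 [0.5983 0.0361 0.192 ]] [0.55543508 0.02824899 0.192     ] 0.08536873213127348 0.013964979127259535
0.3119085 0.35929853 0.3438799 0.40781805
20.445423135623557
[-44.78350337 -14.53973644 154.13068259]
[-43.63654057 -14.8859185  154.13015188]
```

{"name": "play_rows", "arguments": {"increments": [[[-25,-8,20],[0,0,1.3],0],[[-45,-15,50],[0,0,1.3],0],[[-45,-15,85],[0,0,1.3],0],[[-45,-15,115],[0,0,1.3],0],[[-45,-15,135],[0,0,1.3],0],[[-45,-15,148],[0,0,1.3],0],[[-45,-15,154],[0,0,1.3],0],[[-45,-15,154],[0,0,1.3],0],[[-45,-15,154],[0,0,1.3],0],[[-45,-15,154],[0,0,1.3],0]]}}

```text
time: 3.15
ee_pos: [0.5566, 0.0269, 0.178]
tcp_rot: [-180.0, 0.1, -159.5]
wrist_force: [0.2, -0.0, -0.4]
opening: 0.0853
grasp_force: 0.0
```

Run:
```python
from workcell import telemetry,camera
import numpy as np,cv2
o=telemetry.get_obs(); print(o['time'],o['q'],o['ee_pos'],o['tcp_rot'])
p,d=camera("wrist"); cv2.imwrite("pics/w2.png",p[:,:,::-1])
```

```text
3.15 [ 2.77171708e+00  5.14423897e+00  5.06724983e+00  8.98218538e+01
 -3.93771314e-04 -1.77472356e+01] [0.55663316 0.02694648 0.17801142] [-1.79968790e+02  9.62229737e-02 -1.59481021e+02]
```

View pics/w2.png

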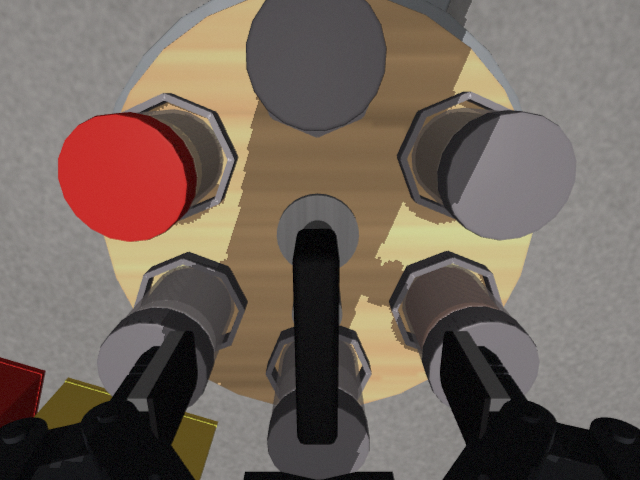

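The bar is centred between the pads (column 317, vertical), so I close on it.

{"name": "play_rows", "arguments": {"increments": [[[0,0,0],[0,0,0],0.5],[[0,0,0],[0,0,0],0.8],[[0,0,0],[0,0,0],1],[[0,0,0],[0,0,0],1],[[0,0,0],[0,0,0],1],[[0,0,0],[0,0,0],1],[[0,0,0],[0,0,0],1],[[0,0,0],[0,0,0],1],[[0,0,0],[0,0,0],1],[[0,0,0],[0,0,0],1]], "grip_force": 50}}

```text
time: 4.2
ee_pos: [0.5565, 0.0261, 0.1771]
tcp_rot: [-179.9, 0.0, -159.5]
wrist_force: [1.2, -4.1, 2.3]
opening: 0.0144
grasp_force: 50.5
```

{"name": "play_rows", "arguments": {"increments": [[[0,0,0],[0,0,0.5],1],[[0,0,0],[0,0,1.5],1],[[0,0,0],[0,0,3],1],[[0,0,0],[0,0,5],1],[[0,0,0],[0,0,7],1],[[0,0,0],[0,0,9],1],[[0,0,0],[0,0,11],1],[[0,0,0],[0,0,13],1],[[0,0,0],[0,0,15],1],[[0,0,0],[0,0,17],1],[[0,0,0],[0,0,19],1],[[0,0,0],[0,0,21],1],[[0,0,0],[0,0,23],1],[[0,0,0],[0,0,25],1],[[0,0,0],[0,0,27],1],[[0,0,0],[0,0,29],1],[[0,0,0],[0,0,31],1],[[0,0,0],[0,0,33],1],[[0,0,0],[0,0,34.5],1],[[0,0,0],[0,0,35],1]]}}

```text
time: 6.2
ee_pos: [0.5563, 0.0294, 0.1771]
tcp_rot: [179.7, -0.0, 165.5]
wrist_force: [1.2, 10.3, 2.7]
opening: 0.0146
grasp_force: 50.6
```

{"name": "play_rows", "arguments": {"increments": [[[0,0.5,0],[0,0,0.5],1],[[0,1,0],[0,0,1.5],1],[[0,1.5,0],[0,0,3],1],[[0,2,0],[0,0,5],1],[[0,2,0],[0,0,7.5],1],[[0,2,0],[0,0,10],1],[[0,2,0],[0,0,12.5],1],[[0,2,0],[0,0,15],1],[[0,2,0],[0,0,17.5],1],[[0,2,0],[0,0,20],1],[[0,2,0],[0,0,22.5],1],[[0,2,0],[0,0,25],1],[[0,2,0],[0,0,27.5],1],[[0,2,0],[0,0,30],1],[[0,2,0],[0,0,33],1],[[0,2,0],[0,0,36],1],[[0,2,0],[0,0,39],1],[[0,2,0],[0,0,42],1],[[0,2,0],[0,0,43.5],1],[[0,2,0],[0,0,44],1]]}}

```text
time: 8.2
ee_pos: [0.5587, 0.0328, 0.1771]
tcp_rot: [179.6, -0.3, 121.6]
wrist_force: [10.9, 20.0, -1.9]
opening: 0.0143
grasp_force: 50.3
```

{"name": "play_rows", "arguments": {"increments": [[[0,0,0],[0,0,0],1],[[0,0,0],[0,0,0],1],[[0,0,0],[0,0,0],1],[[0,0,0],[0,0,0],1]]}}

```text
time: 8.6
ee_pos: [0.5587, 0.0328, 0.177]
tcp_rot: [179.6, -0.3, 121.6]
wrist_force: [11.9, 20.6, -1.3]
opening: 0.0141
grasp_force: 50.2
```

Run:
```python
from workcell import telemetry,camera
import numpy as np,cv2
o=telemetry.get_obs(); print(o['time'],o['ee_pos'],o['tcp_rot'],o['wrist_force'],o['torque'])
P=[]
for n in("wrist","scene","side"):
    p,d=camera(n); cv2.imwrite(f"pics/{n}3.png",p[:,:,::-1]); np.savez(f"pics/{n}3.npz",d=d,pos=o['ee_pos'],rot=o['tcp_rot']); P.append(p[:,:,::-1])
cv2.imwrite("pics/both3.png",np.hstack([P[0][::2,::2],cv2.resize(P[1][180:360,200:440],(320,240)) ]))
cv2.imwrite("pics/c3.png",np.vstack([np.hstack([cv2.resize(P[0],(400,300)),cv2.resize(P[1][180:360,200:440],(400,300))]),np.hstack([cv2.resize(P[2][170:350,240:480],(400,300)),np.zeros((300,400,3),np.uint8)])]))
```

```text
8.6 [0.55869193 0.03279967 0.1770394 ] [179.56324101  -0.25182123 121.63421439] [11.85909654 20.56333874 -1.32261094] [ 4.20227854 -2.24213486  0.09005719]
```

View pics/c3.png

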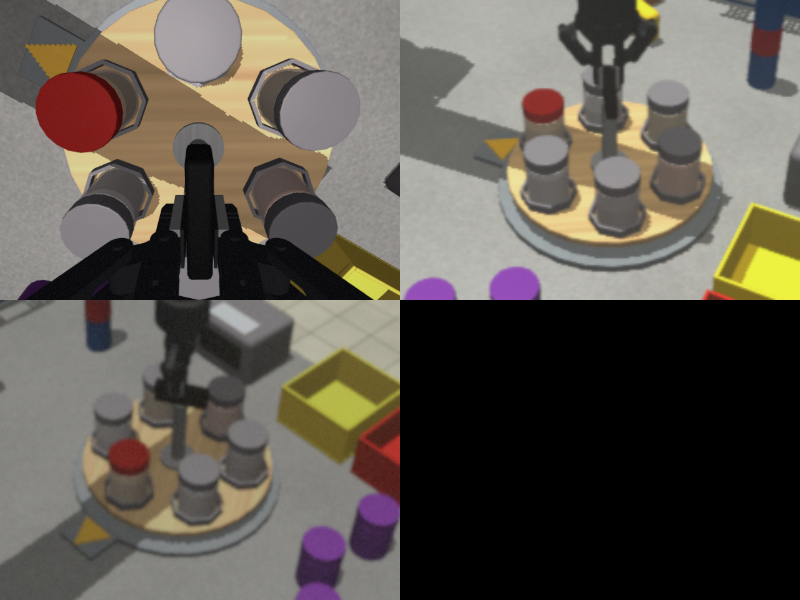

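The red jar is close to the arrow: lid at (78,110) and arrow at (50,60) in the wrist tile. I check this with numbers.

Run:
```python
import cv2,numpy as np
from h import cloud
from w import *
ax={"scene":np.array([566.3,26.7]),"side":np.array([557.1,26.1])}
for n,roi in(("scene",(230,200,330,300)),("side",(260,220,360,340))):
    for k in "03":
        p=cv2.imread(f"pics/{n}{k}.png"); d=np.load(f"pics/{n}0d.npy") if k=="0" else np.load(f"pics/{n}3.npz")['d']
        W=cloud(n,d)*1000; h=cv2.cvtColor(p,cv2.COLOR_BGR2HSV).astype(int); M=np.zeros(d.shape,bool)
        x0,y0,x1,y1=roi if k=="3" else (230,200,420,340); M[y0:y1,x0:x1]=1
        red=W[M&((h[...,0]<8)|(h[...,0]>172))&(h[...,1]>140)&(W[...,2]>90)]
        top=red[red[:,2]>122]; c=np.array(cv2.minEnclosingCircle(top[:,:2].astype(np.float32))[0])
        ar=W[M&(h[...,0]>18)&(h[...,0]<35)&(h[...,1]>150)&(W[...,2]<25)]; ar=ar[(ar[:,0]>340)&(ar[:,0]<405)]; a=np.median(ar,0)[:2]
        v=c-ax[n]; u=a-ax[n]; u/=np.linalg.norm(u)
        print(n,k,len(top),len(ar),c,a,'r',np.linalg.norm(v),'bearing',np.degrees(np.arctan2(v[1],v[0])),'arrow',np.degrees(np.arctan2(u[1],u[0])),'perp',u[0]*v[1]-u[1]*v[0])
f=np.load("pics/wrist3.npz"); p=cv2.imread("pics/wrist3.png"); h=cv2.cvtColor(p,cv2.COLOR_BGR2HSV).astype(int)
m=((h[...,0]<5)|(h[...,0]>175))&(h[...,1]>150); m[:,300:]=0; m[300:]=0
r=wcast(mask_pts(m),.127,f['pos'],f['rot']); print('wrist red',cv2.minEnclosingCircle((r[:,:2]*1000).astype(np.float32)))
m=(h[...,0]>15)&(h[...,0]<30)&(h[...,1]>150); m[150:]=0;m[:,140:]=0
q=mask_pts(m); a=wcast(q,.012,f['pos'],f['rot'])
print('arrow',cv2.minEnclosingTriangle((a[:,None,:2]*1000).astype(np.float32))[1][:,0])
g=np.array([[75,39],[198,18]])
```

```text
scene 0 426 123 [ 753.36773682 -422.20269775] [385.0706731   22.67415355] r 486.3208510935421 bearing -67.37742211286262 arrow -178.72743510218817 perp 452.94649610122246
scene 3 305 127 [461.59677124  24.03341484] [385.33959919  24.04956688] r 104.7371795931684 bearing -178.54110463420542 arrow -179.16087843714914 perp 1.1329297681553494
side 0 369 116 [ 215.56661987 -355.26461792] [380.77678218  22.29182542] r 511.9414239365182 bearing -131.84622655178427 arrow -178.76273574463895 perp 373.9010902618368
side 3 353 135 [ 171.20336914 -305.97302246] [380.67235082  23.06560598] r 509.1057866052586 bearing -139.28723960327912 arrow -179.01466220479722 perp 325.3878310721205
wrist red ((456.2822570800781, 27.84111785888672), 32.34730911254883)
arrow [[342.74658   21.380009]
 [392.7722    52.202873]
 [394.5248    -5.359116]]
```

Run:
```python
from workcell import workorder,telemetry
print(telemetry.get_obs()['grasp_force']); print(workorder.job_done())
```

```text
50.230316519737244
the job is handed in; nothing more can be done
None
```

I turned the carousel about 79° and handed the job in; no verdict came back. By my measurements the red-lidded jar stands about 1–3 mm off the arrow's line (limit 10 mm), the gripper holds the bar at about 50 N, and in the last pictures the jars looked upright in their rings.

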